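# Set up the syringe pump

## Robot

A 6-joint arm with a two-finger parallel gripper is mounted at the origin on a cart in front of the work surface, level with it; the furniture and walls round the work are solid. World frame = base frame: x ahead of the robot, y to its left, z up, the work surface at z = 0. Lengths are in m, angles in rad, forces in N, time in s.
With the tool pointing down it reaches from about 0.425 to 0.95 m from the base axis. Payload 3.5 kg.
Tool frame: the origin (TCP) lies at the very end of the fingers, on their centre line; the grasp point (between the pads) lies ctrl.grip_point_offset behind it (ctrl.grip_point_offset is the distance from the TCP to the grasp point, in m); z points along the fingers, y is the direction in which the jaws open and shut (so a half turn about z gives the same grasp; the last joint's range is limited). The gripper opens to 85 mm and grips with 20 to 120 N. Pads are 22 mm wide; open, the fingers measure 114 mm over their backs; the gripper's body (76 mm by 85 mm) begins 54 mm behind the grasp point. The pads swing forward as they close: fully open they stand 13 mm farther back than shut.
Start: joints at [1.033, 0.286, 1.577, -0, 1.279, -0.15], TCP at [0.255, 0.625, 0.231] pointing down, gripper open.
Joint ranges: [-2.77, 2.77], [-0.9, 2.22], [0.21, 2.48], [-1.53, 4.67], [0.24, 2.81], [-2.84, 2.84]. Speed limits (rad/s): [2.79, 2.79, 3.14, 3.14, 3.14, 3.14].

## Interface

Orientations are given as a unit quaternion [x, y, z, w].
In Python, from plant import telemetry, imaging, ticket, finder, ctrl gives the robot as it stands. The module is installed in compiled form; this text tells all that it offers.
- The arm moves only by the shell command python3 -m crank 'ROWS' [FORCE]. ROWS is JSON, a list of rows, each a list of 7 numbers: the shift along the tool's x, y, z scaled (see below), then the turn, a rotation vector about the tool's x, y, z scaled (see below), then the opening, from 0 (shut) to 1 (fully open). A call has 1 to 12 rows; each row is the pose to reach, as a shift and turn from the pose commanded when the call began, along the tool's axes at that moment; what a row does not reach only later rows make up. The controller multiplies each number of a shift by 0.15 m and each number of a turn by 90 degrees. A row lasts 1/10 s, in which the tool goes at most 50 mm and 8.59 degrees, less where a joint would pass 70% of its speed; a pose out of reach is approached as far as the arm can. A call with a number of a shift or a turn outside -1 to 1 is refused whole. A call with a gripper value outside its range is refused whole. The fingers move at their own pace and stop on an object; FORCE is the grip in N (left out, the last holds). Time passes only in rows, so rows that repeat a pose let the fingers close. It gives the time, the measured TCP pose, the force and the opening at its end, in the units of the state.
- telemetry.get_state(): the state, without advancing time (a new reading comes with each control period).
- imaging.read_camera(name): name is "scene" or "side" or "wrist"; returns a dict with "pixels" (384x512x3 uint8, red, green, blue), "vfov" (degrees; the focal length in pixels is half the picture's height over the tangent of half this angle, whatever the lens; pixels are square), "cx", "cy" (the principal point, pixels), "rvec" (rotation vector, rad) and "tvec" (3), from world to camera coordinates, as OpenCV has them. Camera axes: x right, y down, z forward; pixel columns grow to the right and rows downward; lengths in m; the calibration is good to about 2 mm. A picture is of the moment at which its call begins. There is no depth.
- ticket.sign_off(): hands the job in, once; it reports no verdict.
Trained networks look in a picture, given as the dict that the camera call returned (one of the last four; its "shot" number tells which), for a name from the list of things; names that differ only in an ending like _2 or _b are one class to them, and where a whole thing is asked for, a point or a joint stands for the part that bears it (a point fixed in the world has none). Each returns a list of dicts, best first, with "confidence" (0 to 1); they miss things now and then, are a little off and sometimes report something else, mostly with a low value. They report only what shows in the picture. A call takes as long as a camera call.
- finder.masks_of(label, picture): "pixels" (384x512 bool, what is visible of it) and "extent" ([left, top, right, bottom] in pixels, round what is visible of it).
- finder.pinpoint(label, picture): "location" ([row, column] in pixels: a listed point, or the origin of a listed thing).
The state is a dict: "time": time; "qpos": joint angles; "dq": joint speeds; "joint_efforts": joint torques, N m; "eef_pos": TCP position; "tcp_rot": TCP orientation; "contact_force": force on the tool from outside, world axes, zero at the start; "wrist_torque": the same for the moment, N m; "opening": opening from 0.0 (shut) to 1.0 (fully open).
Only numpy, scipy, OpenCV 4.12 (cv2) and the standard library are available. Lean on these libraries where they do the work, as an engineer would, in place of code of your own. Each camera call takes 0.05 s, during which the arm holds its last target.

## Task

Set up the white syringe pump for the green syringe size: turn the black selector knob so that its white pointer clicks in at the green dot, and move the aluminium pusher to the green line by holding its orange release bar up, sliding the pusher until its black pointer is at the line, and letting the bar go so that it drops fully into the notch there. Do not knock over the capped bottle that stands to the left of the pump.

Things in the scene. Friction and masses are not known exactly. Their poses are not given: they have to be found in the camera images.
- pump: White syringe pump, fixed box 180 x 280 x 50 mm. Origin: centre of its underside; x to its back, y to its left end. Selector axis at x -35, y +85 mm. At the back (x +35 mm) the pusher on two rods; behind it, at x +70, a row of rounded steel posts (the notched rail, up to 67 mm above the table) into which a small roller at the back end of the release bar drops. Its syringe cradle is empty.
- selector (a joint): Angle of the black selector knob about its vertical axis: 0 = white pointer along the pump's +x, grows anticlockwise seen from above. Seven click positions 0.436 rad (25 degrees) apart, -1.309 to +1.309; stops at +-1.40. About 0.2 N m carries it over a click; released, it falls into the nearest one and stays (balanced almost exactly midway it may rest there).
- selector_grip (a point): Point on the knob's axis at gripping height, 30 mm above the housing top. The grip is a black upright bar 50 mm long (along the pointer), 14 mm thick, its top 8.5 mm above this point, on a 56 mm disc whose top is 24.5 mm below this point. The point's x axis is the pointer direction.
- selector_pointer (a point): Point at housing-top height, 45 mm from the knob's axis in the direction of the knob's white pointer line: it lies on the dot that the knob is set to.
- dot_green: Green dot, 13 mm across, flat on the housing top, 45 mm from the knob's axis at one of the click positions -0.873, +0.873 or +1.309 rad (the three dots change places).
- dot_blue: Blue dot, likewise (not wanted).
- dot_yellow: Yellow dot, likewise (not wanted).
- carriage (a joint): Position of the pusher (aluminium block, 44 x 36 x 26 mm) along the pump's +y, in m. Notches at 0, 0.02, 0.04, 0.06 and 0.08; it starts in the first, at the right. Stops at -0.002 and 0.082. Slides with about 1 N once the bar is up.
- release_bar (a joint): Height of the release bar above its rest, in m: 0 = fully down in a notch (pusher locked, with about 1 mm play either way), 0.018 = top stop. The pusher slides freely above 0.014. A spring pulls the bar down with 4 N at rest to 8 N at the top; let go anywhere, it slips into the nearest notch.
- bar_grip (a point): Centre of the orange release bar: 56 mm long along the pump's x, 12 mm thick (y), 14 mm high, carried with 27 mm free between it and the pusher block on two 6 mm stems. It moves with the bar and pusher; at rest 114 mm above the table.
- pusher_mark (a point): Point at the tip of the pusher's small black pointer, 2 mm above the housing top and 34 mm in front (pump -x) of the middle of the pusher; it moves with the pusher and lies at the line to which the pusher is set.
- line_green: Green line, 20 x 8 mm, flat on the housing top in front of the rods, at the pusher position (joint carriage) 0.04, 0.06 or 0.08 (the three lines change places); origin at its middle.
- line_blue: Blue line, 20 x 8 mm, likewise (not wanted).
- line_yellow: Yellow line, 20 x 8 mm, likewise (not wanted).
- bottle: Capped bottle, 60 mm across, 94 mm high, loose, to the left of the pump; origin at the centre of its underside, z up.

How it is judged:
At the end, for the whole second after the job is handed in: The selector's pointer stands at the green dot (point 45 mm out within 6 mm of the dot's centre), the pusher's pointer at the green line (within 6 mm of its middle) and the release bar is down within 3 mm of its rest (horizontal distance between selector_pointer and dot_green below 0.006 m and horizontal distance between pusher_mark and line_green below 0.006 m and value of joint release_bar below 0.003 m); the robot touches nothing.
It fails at once if the bottle to the left of the pump is tipped over (more than 0.6 rad) (angle between bottle's own z axis and vertical above 0.6 rad).
It also fails if it takes over 45 s, if anything falls off the work surface, if the arm or the gripper's body presses on something with over 40 N, if the wrist force passes 120 N, or if a joint passes its speed limit or range.

## Working session

There is one attempt and no reset: what is moved stays moved. The work goes in short steps, Python scripts to look and compute and a shell command to move; the robot and the scene stay as the last step left them, time stands still between calls to the robot, and variables do not carry over. Pictures are saved under pics/ and viewed, and the job is handed in when it is done.

```bash
mkdir -p pics; ls; cat > h.py <<'E'
import numpy as np, cv2
from plant import telemetry, imaging, ticket, finder, ctrl
from scipy.spatial.transform import Rotation as R
def shot(cam,name=None):
    p=imaging.read_camera(cam)
    if name: cv2.imwrite('pics/%s.png'%name,p['pixels'][:,:,::-1])
    return p
def ray(p,rc):
    f=192/np.tan(np.radians(p['vfov'])/2)
    d=np.array([(rc[1]-p['cx'])/f,(rc[0]-p['cy'])/f,1.])
    M=cv2.Rodrigues(np.array(p['rvec'],float))[0]; t=np.array(p['tvec'],float).ravel()
    return -M.T@t, M.T@d
def onz(p,rc,z):
    c,d=ray(p,rc); return c+d*(z-c[2])/d[2]
def proj(p,X):
    f=192/np.tan(np.radians(p['vfov'])/2)
    M=cv2.Rodrigues(np.array(p['rvec'],float))[0]; t=np.array(p['tvec'],float).ravel()
    c=M@X+t; return np.array([p['cy']+f*c[1]/c[2],p['cx']+f*c[0]/c[2]])
def tri(obs):
    A=np.zeros((3,3));b=np.zeros(3)
    for p,rc in obs:
        c,d=ray(p,rc); d/=np.linalg.norm(d); P=np.eye(3)-np.outer(d,d); A+=P;b+=P@c
    return np.linalg.solve(A,b)
E
python3 - <<'E'
from h import *
print(telemetry.get_state(), ctrl.grip_point_offset)
Z=dict(selector_grip=.08,selector_pointer=.05,dot_green=.05,dot_blue=.05,dot_yellow=.05,bar_grip=.114,pusher_mark=.052,line_green=.05,line_blue=.05,line_yellow=.05,bottle=0,pump=0)
for cam in ['scene','side','wrist']:
    p=shot(cam,cam+'0'); print(cam,ray(p,[192,256]),p['vfov'])
    for k,z in Z.items():
        r=finder.pinpoint(k,p)
        if r: print(k,np.round(r[0]['location'],1),round(r[0]['confidence'],2),np.round(onz(p,r[0]['location'],z),4))
E
```

```text
pics
{'time': 0.0, 'qpos': array([ 1.03304073e+00,  2.87187741e-01,  1.57817429e+00,  3.58795490e-05,
        1.27859033e+00, -1.50057407e-01]), 'dq': array([-0.00207332,  0.0014931 , -0.00125913,  0.00048416, -0.00260057,
       -0.0001073 ]), 'joint_efforts': array([-7.45625075e-04, -4.05989277e+01, -2.92620331e+01, -1.13786580e-04,
        5.80940410e-03,  5.25858141e-06]), 'eef_pos': array([0.25485199, 0.62433587, 0.22993392]), 'tcp_rot': array([ 1.92642272e-01,  9.81268344e-01, -1.10497707e-03, -4.13975955e-04]), 'contact_force': array([ 0.40662368, -0.33952076,  0.65078095]), 'wrist_torque': array([ 0.0157387 , -0.01284701,  0.01056673]), 'opening': 1.0031466724261193} 0.0187
scene (array([ 0.03652687, -0.22112782,  0.60761845]), array([ 0.58288436,  0.55709829, -0.59239051])) 51.57231890182712
selector_grip [254.7 294.6] 0.68 [0.4714 0.0879 0.08  ]
selector_pointer [218.2 250.1] 0.87 [0.508  0.2434 0.05  ]
dot_blue [214.9 230.6] 0.53 [0.4839 0.28   0.05  ]
dot_yellow [232.8 262.2] 0.5 [0.4941 0.1927 0.05  ]
bar_grip [236.  322.3] 0.77 [0.5176 0.0653 0.114 ]
pusher_mark [266.9 
[... 352 characters left out ...]
478427,  0.89415107, -0.38133628])) 42.126860571083945
selector_grip [219.5 219.7] 0.91 [0.4678 0.2307 0.08  ]
selector_pointer [229.9 245.5] 0.63 [0.5148 0.2428 0.05  ]
dot_yellow [257.3 247.7] 0.73 [0.4969 0.1508 0.05  ]
bar_grip [246.1 284. ] 0.56 [0.5253 0.0618 0.114 ]
pusher_mark [288.5 262.3] 0.97 [0.4961 0.0598 0.052 ]
line_green [261.8 253.6] 0.38 [0.5026 0.1356 0.05  ]
line_blue [259.3 246.7] 0.51 [0.494  0.1451 0.05  ]
line_yellow [269.9 252.1] 0.46 [0.4948 0.1133 0.05  ]
bottle [205.  236.6] 0.76 [0.5461 0.4589 0.    ]
pump [284.9 247.9] 0.94 [0.498  0.1504 0.    ]
wrist (array([0.18105996, 0.65451746, 0.37373455]), array([ 0.28737855, -0.11814885, -0.95050582])) 62.21435793628172
```

```bash
python3 - <<'E'
import cv2
a=cv2.imread('pics/scene0.png')[140:340,160:420];b=cv2.imread('pics/side0.png')[140:340,130:390]
cv2.imwrite('pics/s_z.png',cv2.resize(a,None,fx=3,fy=3,interpolation=2));cv2.imwrite('pics/d_z.png',cv2.resize(b,None,fx=3,fy=3,interpolation=2))
E
```

```text
(no output)
```

View pics/s_z.png

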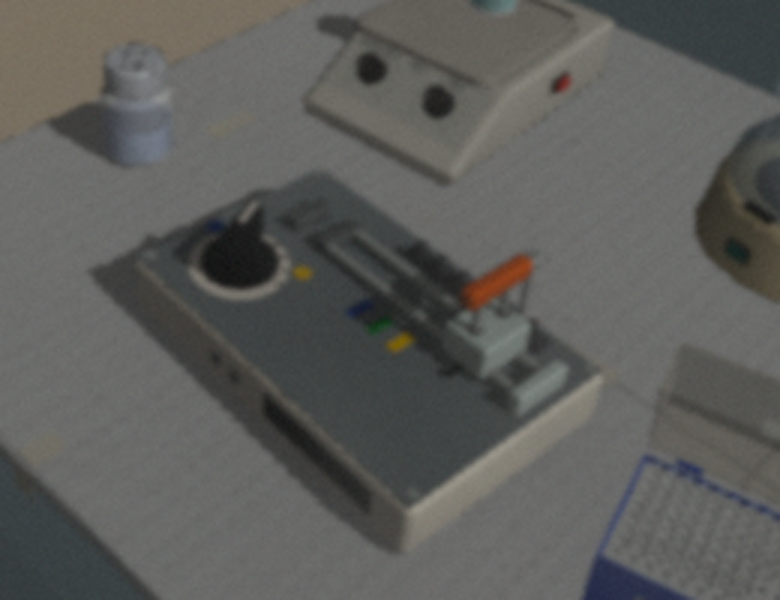

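View pics/d_z.png

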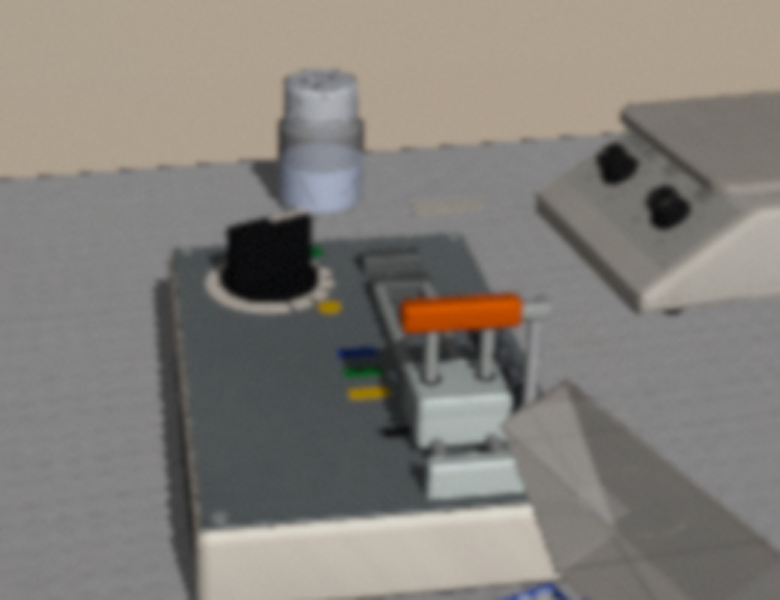

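View pics/wrist0.png

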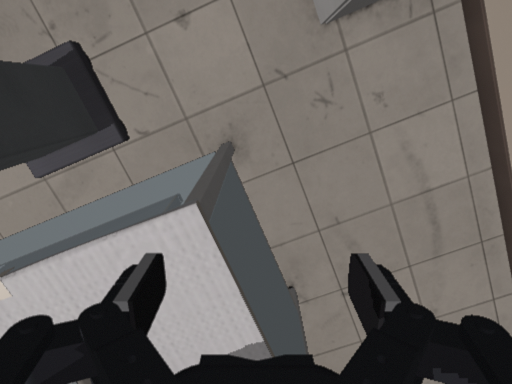

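```bash
python3 - <<'E'
from h import *
from scipy.optimize import least_squares
S=shot('scene');D=shot('side')
def col(p,name,lo,hi,box):
    hsv=cv2.cvtColor(p['pixels'],cv2.COLOR_RGB2HSV); m=cv2.inRange(hsv,np.array(lo),np.array(hi))
    k=np.zeros_like(m);k[box[0]:box[1],box[2]:box[3]]=1; m=m*k
    n,l,s,c=cv2.connectedComponentsWithStats(m)
    for i in range(1,n):
        if s[i,4]>=6: print(name,s[i,4],np.round(c[i][::-1],1),np.round(onz(p,c[i][::-1],.05),4))
for nm,p,b in(('S',S,(180,300,200,340)),('D',D,(190,300,180,300))):
    col(p,nm+'green',(45,120,30),(80,255,255),b);col(p,nm+'blue',(105,120,30),(130,255,255),b);col(p,nm+'yel',(18,120,60),(32,255,255),b);col(p,nm+'orange',(3,170,60),(15,255,255),(200,300,250,360))
# corners, zoomed
cs=np.array([[140,262],[407,515],[603,377],[325,172]])/3+[160,140]
for c in cs: print('cornerS',onz(S,c[::-1],.05).round(4))
cd=np.array([[178,248],[202,530],[530,503],[462,237]])/3+[130,140]
for c in cd: print('cornerD',onz(D,c[::-1],.05).round(4))
for k in('bar_grip','selector_grip','selector_pointer','pusher_mark'):
    a=finder.pinpoint(k,S);b=finder.pinpoint(k,D); 
    if a and b: print(k,a[0]['confidence'],b[0]['confidence'],tri([(S,a[0]['location']),(D,b[0]['location'])]).round(4))
E
```

```text
Sgreen 16 [247.9 286.2] [0.4981 0.1293 0.05  ]
Sblue 13 [242.6 279.2] [0.4989 0.1489 0.05  ]
Syel 20 [230.5 260.5] [0.4966 0.2001 0.05  ]
Syel 35 [253.5 293.1] [0.4964 0.1096 0.05  ]
Sorange 136 [233.6 325.4] [0.5907 0.1027 0.05  ]
Dgreen 8 [223.5 234.5] [0.5015 0.271  0.05  ]
Dgreen 40 [263.5 250.2] [0.4963 0.1318 0.05  ]
Dblue 30 [257.2 248.9] [0.4988 0.1507 0.05  ]
Dyel 32 [241.9 239.5] [0.4953 0.2024 0.05  ]
Dyel 54 [270.5 252.5] [0.4949 0.1116 0.05  ]
Dorange 417 [244.  282.9] [0.5631 0.1809 0.05  ]
cornerS [0.4191 0.2831 0.05  ]
cornerS [0.3956 0.016  0.05  ]
cornerS [0.5685 0.0009 0.05  ]
cornerS [0.592  0.2692 0.05  ]
cornerD [0.4242 0.2904 0.05  ]
cornerD [0.4002 0.0186 0.05  ]
cornerD [0.5422 0.007  0.05  ]
cornerD [0.5928 0.2711 0.05  ]
bar_grip 0.76 0.94 [0.5263 0.0719 0.1104]
selector_grip 0.92 0.88 [0.4648 0.2319 0.0779]
selector_pointer 0.65 0.78 [0.5148 0.255  0.0478]
```

```bash
python3 -m crank '[[-1,-0.82,0,0,0,0,1],[-1,-0.82,0,0,0,0,1],[-1,-0.82,0,0,0,0,1],[-1,-0.82,0,0,0,0,1],[-1,-0.82,0,0,0,0,1]]' && python3 -m crank '[[-1,-0.82,0,0,0,-0.2,1],[-1,-0.82,0,0,0,-0.4,1],[-1,-0.82,0,0,0,-0.47,1],[-1,-0.82,0,0,0,-0.47,1],[-1,-0.82,0,0,0,-0.47,1],[-1,-0.82,0,0,0,-0.47,1]]'; python3 - <<'E'
from h import *
s=telemetry.get_state();print(s['time'],s['eef_pos'],R.from_quat(s['tcp_rot']).as_matrix().round(3),s['qpos'])
E
```

```text
time: 2.95
eef_pos: [0.3498, 0.4507, 0.2315]
tcp_rot: [0.195, 0.981, -0.001, 0.001]
contact_force: [-0.5, 0.3, -0.9]
opening: 1.0
time: 3.55
eef_pos: [0.441, 0.2824, 0.2316]
tcp_rot: [-0.175, 0.985, 0.0, 0.0]
contact_force: [-0.3, -0.1, 0.4]
opening: 0.998
3.55 [0.44100008 0.28236316 0.23160962] [[-0.939 -0.344  0.001]
 [-0.344  0.939  0.   ]
 [-0.001 -0.    -1.   ]] [ 3.75638708e-01 -5.07507740e-02  1.94560348e+00 -5.63395356e-05
  1.24605670e+00 -1.54614276e+00]
```

```bash
python3 - <<'E'
from h import *
p=shot('wrist','w1')
Z=dict(selector_grip=.08,selector_pointer=.05,bar_grip=.114,pusher_mark=.052,line_green=.05)
for k,z in Z.items():
    r=finder.pinpoint(k,p)
    for q in r[:1]: print(k,np.round(q['location'],1),round(q['confidence'],2),np.round(onz(p,q['location'],z),4))
def col(p,name,lo,hi):
    hsv=cv2.cvtColor(p['pixels'],cv2.COLOR_RGB2HSV); m=cv2.inRange(hsv,np.array(lo),np.array(hi))
    n,l,s,c=cv2.connectedComponentsWithStats(m)
    for i in range(1,n):
        if s[i,4]>=20: print(name,s[i],np.round(c[i][::-1],1),np.round(onz(p,c[i][::-1],.05),4),onz(p,c[i][::-1],.12).round(4))
col(p,'green',(45,120,30),(80,255,255));col(p,'blue',(105,120,30),(130,255,255));col(p,'yel',(18,120,60),(32,255,255));col(p,'orange',(3,170,60),(15,255,255))
E
```

```text
selector_grip [189.4 202.5] 0.71 [0.4716 0.2372 0.08  ]
selector_pointer [218.1 210. ] 0.58 [0.5113 0.253  0.05  ]
pusher_mark [148.2  39.1] 0.63 [0.4969 0.0664 0.052 ]
line_green [193. 163.] 0.55 [0.5009 0.1969 0.05  ]
green [ 95 160  11  19 131] [169.1 100. ] [0.498  0.1282 0.05  ] [0.4694 0.1554 0.12  ]
green [221 210  11  10  90] [214.7 225.7] [0.5015 0.268  0.05  ] [0.4721 0.265  0.12  ]
blue [113 168  12  19 140] [176.7 118.6] [0.4995 0.1482 0.05  ] [0.4706 0.1711 0.12  ]
blue [234 199  12  11 105] [204.2 239.5] [0.4847 0.2781 0.05  ] [0.459  0.2729 0.12  ]
yel [ 75 152  13  19 154] [161.2  81.3] [0.4964 0.1083 0.05  ] [0.4682 0.1398 0.12  ]
yel [160 184  13  12 114] [189.8 166.1] [0.4963 0.1991 0.05  ] [0.4681 0.211  0.12  ]
```

View pics/w1.png

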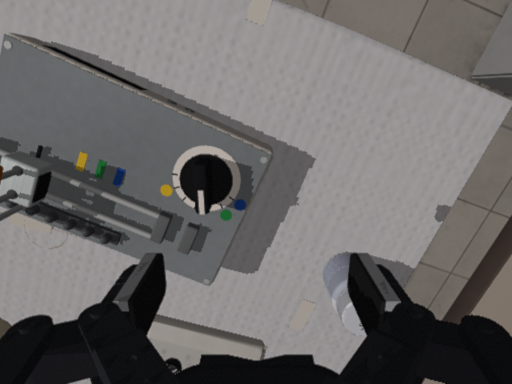

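```bash
python3 -m crank '[[-0.075,-0.36,0,0,0,0,1],[-0.075,-0.36,0.3,0,0,0,0.7],[-0.075,-0.36,0.6,0,0,0,0.6],[-0.075,-0.36,0.6,0,0,0,0.6],[-0.075,-0.36,0.6,0,0,0,0.6]]'; python3 - <<'E'
from h import *
p=shot('wrist','w2');s=telemetry.get_state()
M=R.from_quat(s['tcp_rot']).as_matrix(); print(s['eef_pos'],M.round(3))
for k in('selector_grip','selector_pointer'):
    z=.08 if 'grip' in k else .05
    r=finder.pinpoint(k,p)
    for q in r[:1]: print(k,np.round(q['location'],1),round(q['confidence'],2),np.round(onz(p,q['location'],z),4))
    
d=np.array([.4701,.2358,.0632])-s['eef_pos']; print('tool shift scaled',M.T@d/.15)
E
```

```text
time: 4.35
eef_pos: [0.4686, 0.2373, 0.1413]
tcp_rot: [-0.175, 0.985, -0.0, -0.001]
contact_force: [-0.8, -1.2, 0.3]
opening: 0.6
[0.46991302 0.23766831 0.14317027] [[-0.939 -0.344  0.002]
 [-0.344  0.939  0.001]
 [-0.002 -0.    -1.   ]]
selector_grip [211.5 257. ] 0.64 [0.4688 0.2371 0.08  ]
selector_pointer [195.2 135.6] 0.72 [0.4996 0.1482 0.05  ]
tool shift scaled [ 0.00436977 -0.01204687  0.53312808]
```

View pics/w2.png

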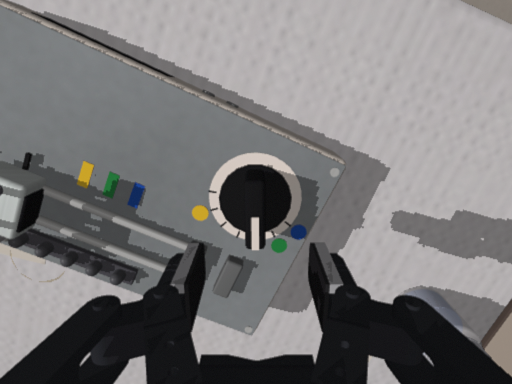

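```bash
python3 -m crank '[[0,-0.01,0.27,0,0,0,0.6],[0,-0.01,0.53,0,0,0,0.6],[0,-0.01,0.53,0,0,0,0.6],[0,-0.01,0.53,0,0,0,0],[0,-0.01,0.53,0,0,0,0],[0,-0.01,0.53,0,0,0,0],[0,-0.01,0.53,0,0,0,0],[0,-0.01,0.53,0,0,0,0]]' 40; python3 - <<'E'
from h import *
p=shot('wrist','w3')
E
```

```text
time: 5.3
eef_pos: [0.4716, 0.2369, 0.0652]
tcp_rot: [-0.174, 0.985, 0.001, 0.003]
contact_force: [-1.6, 3.6, 6.9]
opening: 0.152
```

View pics/w3.png

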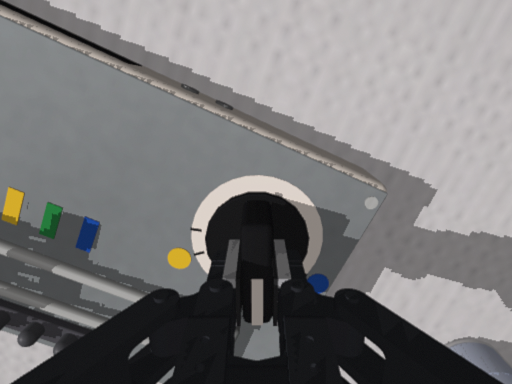

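```bash
python3 -m crank '[[0,0,0,0,0,-0.09,0],[0,0,0,0,0,-0.18,0],[0,0,0,0,0,-0.27,0],[0,0,0,0,0,-0.29,0],[0,0,0,0,0,-0.29,0],[0,0,0,0,0,-0.285,0]]' 60; python3 - <<'E'
from h import *
p=shot('wrist','w4')
s=telemetry.get_state(); print(s['contact_force'],s['wrist_torque'],R.from_quat(s['tcp_rot']).as_matrix().round(3))
E
```

```text
time: 5.95
eef_pos: [0.4712, 0.2377, 0.0653]
tcp_rot: [-0.388, 0.922, 0.001, 0.003]
contact_force: [-3.7, 5.5, 7.8]
opening: 0.148
[-3.53067237  6.28704113  7.99316435] [ 0.99797576  0.52372598 -0.05594452] [[-0.699 -0.715  0.004]
 [-0.715  0.699  0.005]
 [-0.007  0.    -1.   ]]
```

View pics/w4.png

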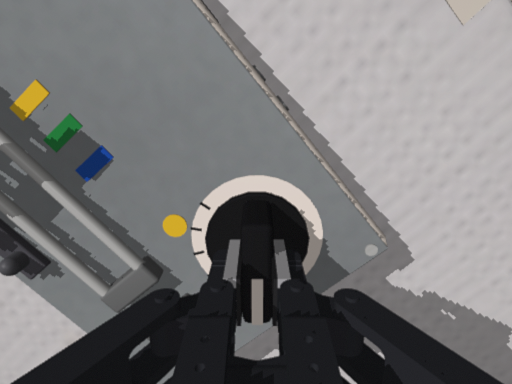

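```bash
python3 -m crank '[[0,0,0,0,0,-0.28,0.5],[0,0,0,0,0,-0.28,0.6],[0,0,-0.3,0,0,-0.28,0.6],[0,0,-0.6,0,0,-0.28,0.6],[0,0,-0.9,0,0,-0.2,0.6],[0,0,-0.9,0,0,-0.1,0.6],[0,0,-0.9,0,0,0,0.6],[0,0,-0.9,0,0,0.1,0.6],[0,0,-0.9,0,0,0.2,0.6],[0,0,-0.9,0,0,0.27,0.6],[0,0,-0.9,0,0,0.27,0.6]]'; python3 - <<'E'
from h import *
s=telemetry.get_state();M=R.from_quat(s['tcp_rot']).as_matrix(); print(s['time'],s['eef_pos'],M.round(3))
print(M.T@(np.array([.5272,.0659,.2])-s['eef_pos'])/.15)
E
```

```text
time: 7.1
eef_pos: [0.47, 0.2354, 0.1982]
tcp_rot: [-0.186, 0.983, -0.0, 0.001]
contact_force: [0.1, 0.1, -0.8]
opening: 0.598
7.1 [0.46996775 0.23536864 0.19815088] [[-0.931 -0.366  0.002]
 [-0.366  0.931  0.   ]
 [-0.002 -0.001 -1.   ]]
[ 0.05778028 -1.19108573 -0.01161344]
```

```bash
python3 - <<'E'
from h import *
p=shot('wrist','w5')
for k in('selector_grip','selector_pointer','dot_green','dot_blue'):
    z=.08 if 'grip' in k else .05
    r=finder.pinpoint(k,p)
    for q in r[:1]: print(k,np.round(q['location'],1),round(q['confidence'],2),np.round(onz(p,q['location'],z),4))
E
```

```text
selector_grip [183.9 258.7] 0.77 [0.4674 0.2357 0.08  ]
dot_blue [207.3 294.5] 0.68 [0.4851 0.2805 0.05  ]
```

View pics/w5.png

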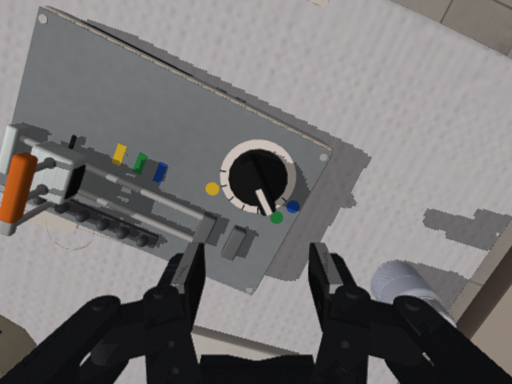

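```bash
python3 - <<'E'
from h import *
p=shot('wrist')
im=p['pixels'].astype(int)
sub=im[160:225,235:290]; m=(sub.min(2)>140)
n,l,s,c=cv2.connectedComponentsWithStats(m.astype(np.uint8))
for i in range(1,n):
    if s[i,4]>15:
        ys,xs=np.where(l==i); P=np.array([onz(p,(y+160,x+235),.0885)[:2] for y,x in zip(ys,xs)])
        u,w,v=np.linalg.svd(P-P.mean(0)); d=v[0]*np.sign(v[0][0]); print(s[i],P.mean(0),np.arctan2(d[1],d[0])+.077,w, 'from centre',np.arctan2(*(P.mean(0)-[.4701,.2358])[::-1])+.077)
im=cv2.imread('pics/w5.png')[150:240,220:320];cv2.imwrite('pics/w5z.png',cv2.resize(im,None,fx=6,fy=6,interpolation=2))
E
```

```text
[ 21  30  16  27 156] [0.47833821 0.24431422] 0.8668407659705328 [0.08678205 0.01748924] from centre 0.8788724689666987
[  0  38  21  16 140] [0.48759381 0.23106788] 1.5541182693881803 [0.06983367 0.02136745] from centre -0.18718043676849616
```

View pics/w5z.png

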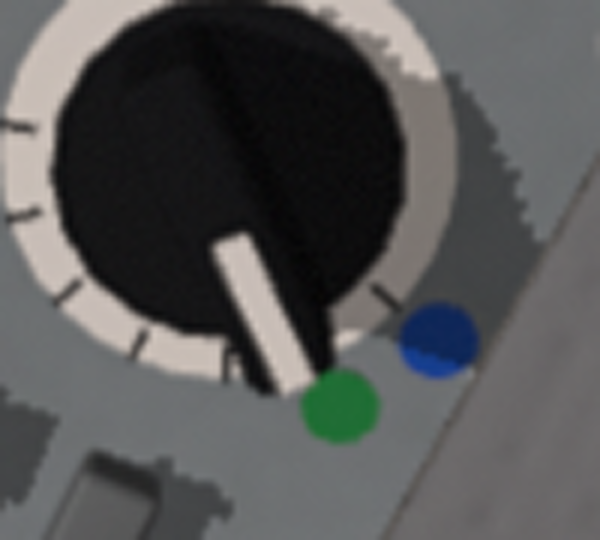

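```bash
python3 -m crank '[[0.02,-0.33,0,0,0,0.09,0.6],[0.04,-0.66,0,0,0,0.18,0.6],[0.05,-0.95,0,0,0,0.27,0.6],[0.05,-0.95,0,0,0,0.287,0.6],[0.05,-0.95,0,0,0,0.287,0.6],[0.05,-0.95,0,0,0,0.287,0.6]]'; python3 - <<'E'
from h import *
p=shot('wrist','w6');S=shot('scene');D=shot('side')
s=telemetry.get_state();M=R.from_quat(s['tcp_rot']).as_matrix(); print(s['time'],s['eef_pos'],M.round(3))
cs={}
for n,q in(('w',p),('S',S),('D',D)):
    r=finder.masks_of('bar_grip',q)
    r2=finder.pinpoint('bar_grip',q)
    hsv=cv2.cvtColor(q['pixels'],cv2.COLOR_RGB2HSV); m=cv2.inRange(hsv,np.array((3,170,60)),np.array((15,255,255)))
    N,l,st,c=cv2.connectedComponentsWithStats(m); i=1+np.argmax(st[1:,4]); cs[n]=(q,c[i][::-1])
    print(n,c[i][::-1],st[i],[ (x['location'],x['confidence']) for x in r2[:1]],onz(q,c[i][::-1],.116))
print(tri([cs['w'],cs['S'],cs['D']]),tri([cs['S'],cs['D']]))
E
```

```text
time: 8.0
eef_pos: [0.5142, 0.1008, 0.1966]
tcp_rot: [0.037, 0.999, 0.0, -0.0]
contact_force: [-0.2, -0.5, -0.6]
opening: 0.603
8.15 [0.51417248 0.10128412 0.19674736] [[-0.997  0.074 -0.   ]
 [ 0.074  0.997  0.   ]
 [ 0.     0.    -1.   ]]
w [218.33917051 211.65253456] [ 203  184   18   70 1085] [([150.4, 360.9], 0.3)] [0.52547433 0.06539702 0.116     ]
S [233.66176471 325.24264706] [315 226  21  16 136] [([236.2, 323.2], 0.63)] [0.52473809 0.06439919 0.116     ]
D [243.95673077 282.99759615] [264 238  40  13 416] [([243.4, 282.6], 0.72)] [0.52453356 0.06433279 0.116     ]
[0.52529147 0.0651223  0.11546518] [0.52456533 0.06430899 0.11607552]
```

View pics/w6.png

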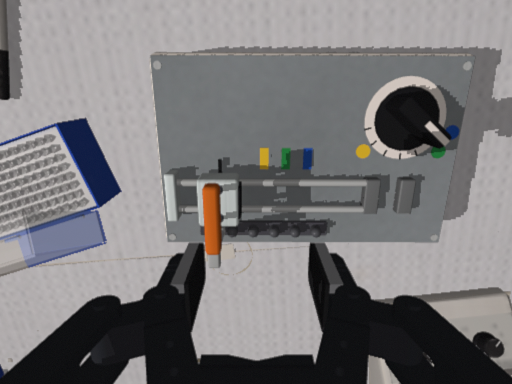

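```bash
python3 -m crank '[[-0.1,-0.235,0,0,0,0,0.4],[-0.1,-0.235,0,0,0,0,0.4],[-0.1,-0.235,0.15,0,0,0,0.4],[-0.1,-0.235,0.15,0,0,0,0.4]]'; python3 - <<'E'
from h import *
p=shot('wrist','w7')
s=telemetry.get_state();M=R.from_quat(s['tcp_rot']).as_matrix(); print(s['time'],s['eef_pos'],M.round(3))
q=p;hsv=cv2.cvtColor(q['pixels'],cv2.COLOR_RGB2HSV); m=cv2.inRange(hsv,np.array((3,170,60)),np.array((15,255,255)))
N,l,st,c=cv2.connectedComponentsWithStats(m); i=1+np.argmax(st[1:,4]); print(c[i],st[i])
t=onz(q,c[i][::-1],.116);print(t)
print(M.T@(np.array([.5265,.0652,.0965])-s['eef_pos'])/.15)
E
```

```text
time: 8.85
eef_pos: [0.5249, 0.0639, 0.1715]
tcp_rot: [0.039, 0.999, 0.0, -0.003]
contact_force: [-0.5, 0.4, -1.2]
opening: 0.396
8.9 [0.52552469 0.06403245 0.17276418] [[-0.997  0.077 -0.004]
 [ 0.077  0.997  0.   ]
 [ 0.004  0.    -1.   ]]
[259.24736048 215.18627451] [ 251  176   18   80 1326]
[0.52564147 0.06517296 0.116     ]
[-0.00795805  0.00818599  0.50840085]
```

View pics/w7.png

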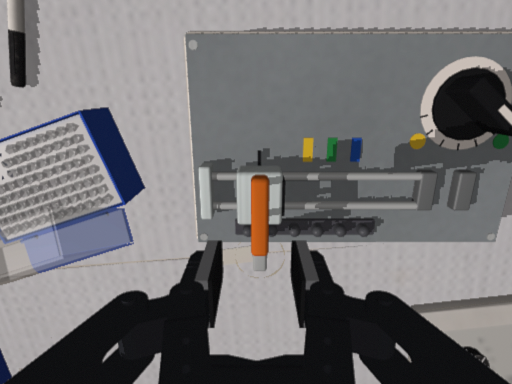

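Bar (px column 260) is centred between the fingers (~257). Descend and grip.

```bash
python3 -m crank '[[-0.005,0.005,0.25,0,0,0,0.4],[-0.005,0.005,0.5,0,0,0,0.4],[-0.005,0.005,0.5,0,0,0,0.4],[-0.005,0.005,0.5,0,0,0,0],[-0.005,0.005,0.5,0,0,0,0],[-0.005,0.005,0.5,0,0,0,0],[-0.005,0.005,0.5,0,0,0,0],[-0.005,0.005,0.5,0,0,0,0]]' 60; python3 - <<'E'
from h import *
s=telemetry.get_state();print(s['time'],s['eef_pos'],s['contact_force'])
p=shot('side','d8')
im=cv2.imread('pics/d8.png')[140:340,130:390];cv2.imwrite('pics/d8.png',cv2.resize(im,None,fx=3,fy=3,interpolation=2))
E
```

```text
time: 9.7
eef_pos: [0.5291, 0.0648, 0.1016]
tcp_rot: [0.038, 0.999, 0.0, 0.002]
contact_force: [-1.4, 2.2, 6.3]
opening: 0.124
9.7 [0.52905601 0.06476522 0.10159024] [-1.38994453  2.21456408  6.34524667]
```

View pics/d8.png

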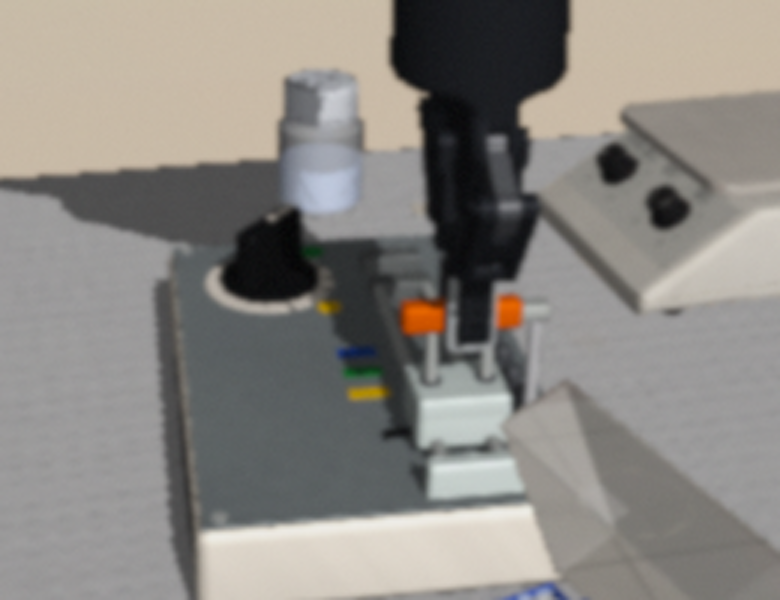

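```bash
python3 -m crank '[[0,0,-0.05,0,0,0,0],[0,0,-0.09,0,0,0,0],[0,0,-0.12,0,0,0,0],[0,0,-0.12,0,0,0,0],[0,0,-0.12,0,0,0,0],[0,0,-0.12,0,0,0,0]]' 90; python3 - <<'E'
from h import *
s=telemetry.get_state();M=R.from_quat(s['tcp_rot']).as_matrix();print(s['time'],s['eef_pos'],s['contact_force'],M.round(3))
p=shot('side','d9')
im=cv2.imread('pics/d9.png')[140:340,130:390];cv2.imwrite('pics/d9.png',cv2.resize(im,None,fx=3,fy=3,interpolation=2))
E
```

```text
time: 10.35
eef_pos: [0.5287, 0.0643, 0.1168]
tcp_rot: [0.039, 0.999, 0.0, 0.002]
contact_force: [7.6, 1.2, -7.8]
opening: 0.117
10.35 [0.52872265 0.06427704 0.11678896] [ 7.56531081  1.18433288 -7.78991655] [[-0.997  0.077  0.004]
 [ 0.077  0.997 -0.   ]
 [-0.004  0.    -1.   ]]
```

View pics/d9.png

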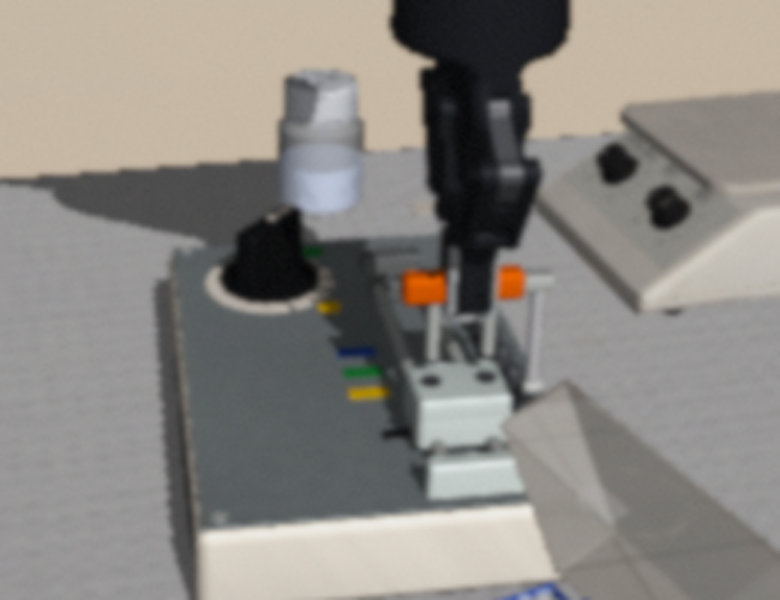

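```bash
python3 -m crank '[[0,0,-0.012,0,0,0,0],[0,0.05,-0.012,0,0,0,0],[0,0.15,-0.012,0,0,0,0],[0,0.25,-0.012,0,0,0,0],[0,0.35,-0.012,0,0,0,0],[0,0.4,-0.012,0,0,0,0],[0,0.4,-0.012,0,0,0,0],[0,0.4,-0.012,0,0,0,0],[0,0.4,-0.012,0,0,0,0]]'; python3 - <<'E'
from h import *
s=telemetry.get_state();print(s['time'],s['eef_pos'],s['contact_force'])
for c in('side','scene'):
    p=shot(c,c+'10')
    for k in('pusher_mark','line_green'):
        r=finder.pinpoint(k,p)
        if r: print(c,k,r[0]['location'],r[0]['confidence'],onz(p,r[0]['location'],.051))
im=cv2.imread('pics/side10.png')[140:340,130:390];cv2.imwrite('pics/d10.png',cv2.resize(im,None,fx=3,fy=3,interpolation=2))
im=cv2.imread('pics/scene10.png')[140:340,160:420];cv2.imwrite('pics/s10.png',cv2.resize(im,None,fx=3,fy=3,interpolation=2))
E
```

```text
time: 11.3
eef_pos: [0.5333, 0.1236, 0.1183]
tcp_rot: [0.038, 0.999, -0.001, 0.002]
contact_force: [6.2, -0.4, -8.1]
opening: 0.12
11.3 [0.53331858 0.12364377 0.11833983] [ 6.16987112 -0.44015723 -8.10242951]
side pusher_mark [265.8, 254.3] 0.78 [0.50035559 0.12238789 0.051     ]
side line_green [262.0, 253.2] 0.52 [0.50141833 0.13352845 0.051     ]
scene pusher_mark [249.4, 283.7] 0.57 [0.49034148 0.12908661 0.051     ]
scene line_green [249.2, 284.3] 0.5 [0.49164602 0.12866436 0.051     ]
```

View pics/d10.png

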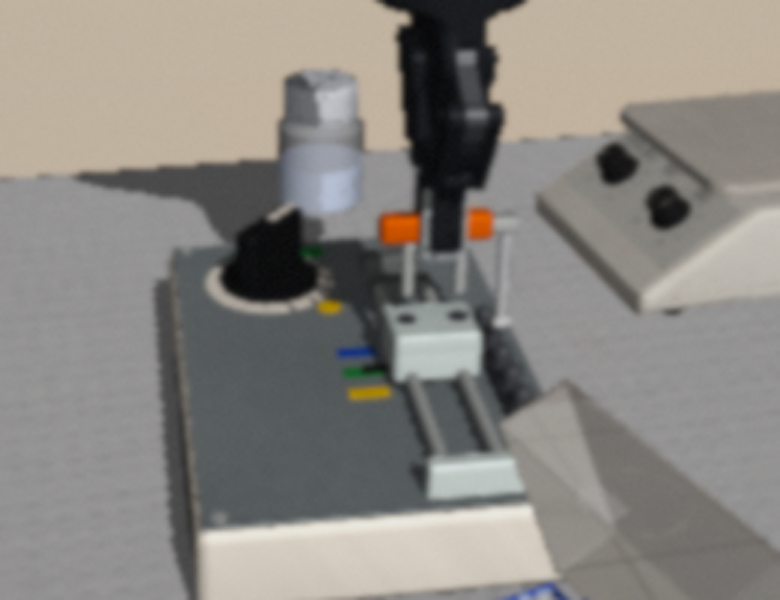

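View pics/s10.png

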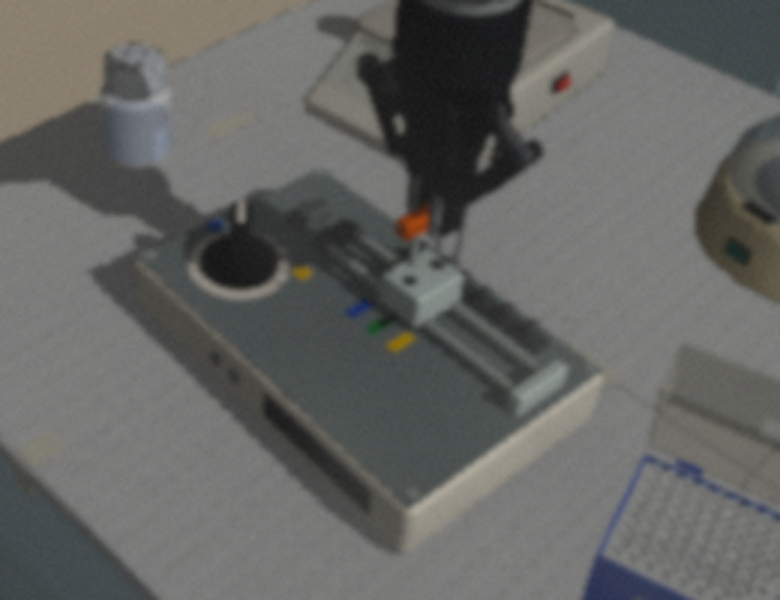

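```bash
python3 -m crank '[[0,0,0.04,0,0,0,0],[0,0,0.08,0,0,0,0],[0,0,0.12,0,0,0,0],[0,0,0.12,0,0,0,0],[0,0,0.12,0,0,0,0.4],[0,0,0.12,0,0,0,0.4],[0,0,0.12,0,0,0,0.4],[0,0,-0.15,0,0,0,0.4],[0,0,-0.4,0,0,0,0.4],[0,0,-0.6,0,0,0,0.5],[0,0,-0.6,0,0,0,0.5],[0,0,-0.6,0,0,0,0.5]]' 30; python3 - <<'E'
from h import *
s=telemetry.get_state();print(s['time'],s['eef_pos'],s['contact_force'])
for c in('side','scene','wrist'):
    p=shot(c,c+'11')
    hsv=cv2.cvtColor(p['pixels'],cv2.COLOR_RGB2HSV); m=cv2.inRange(hsv,np.array((3,170,60)),np.array((15,255,255)))
    N,l,st,cc=cv2.connectedComponentsWithStats(m); i=1+np.argmax(st[1:,4])
    print(c,'bar px',cc[i][::-1],st[i],'pred at rest',proj(p,np.array([.5265+.0046,.0652+.0598,.1155])),'pred +4',proj(p,np.array([.5265+.0046,.0652+.0598,.1195])))
im=cv2.imread('pics/side11.png')[140:340,130:390];cv2.imwrite('pics/d11.png',cv2.resize(im,None,fx=3,fy=3,interpolation=2))
E
```

```text
time: 12.8
eef_pos: [0.5323, 0.1242, 0.2098]
tcp_rot: [0.038, 0.999, -0.0, 0.001]
contact_force: [-0.9, -0.1, -1.4]
opening: 0.5
12.8 [0.53231631 0.12415093 0.20980228] [-0.87671926 -0.11584029 -1.38437917]
side bar px [224.82152975 273.90934844] [256 220  37  11 353] pred at rest [224.44859309 275.10797375] pred +4 [221.98880636 275.2070244 ]
scene bar px [217.33088235 301.94117647] [292 210  21  16 136] pred at rest [216.61112118 302.12100318] pred +4 [215.02061177 302.34697486]
wrist bar px [196.14711934 257.55761317] [250 162  16  69 972] pred at rest [196.45930764 258.34286622] pred +4 [198.13429799 258.37070649]
```

View pics/d11.png

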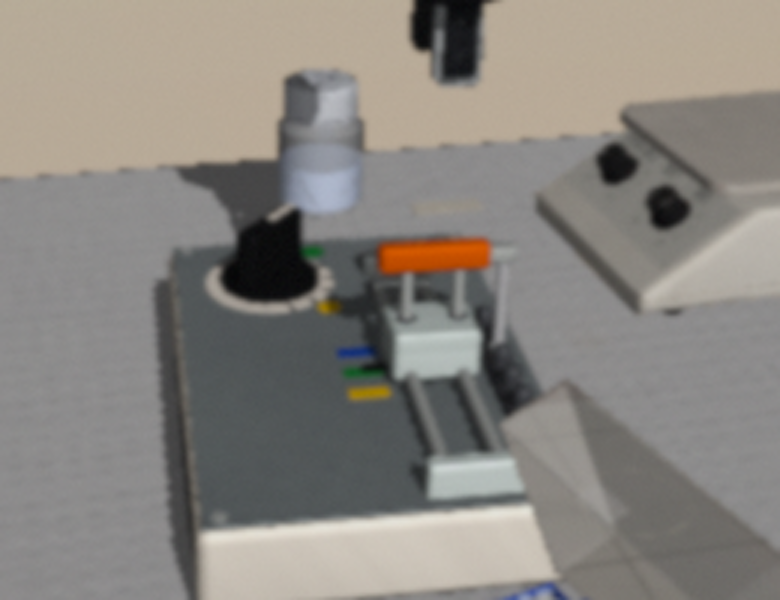

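View pics/wrist11.png

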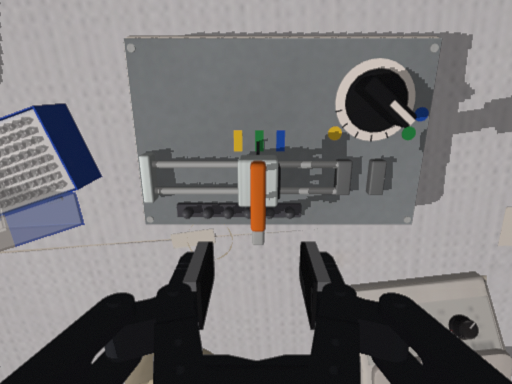

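```bash
python3 -c "
from plant import ticket; print(ticket.sign_off())"
```

```text
the job is handed in; nothing more can be done
None
```

The pump is set for the green syringe size, and I handed the job in at about 13 s of the 45 s allowed. No verdict was reported.

- **Selector:** I turned the knob one click. Its pointer measured 0.87 rad against the green dot's 0.873, and the last pictures still show it at the green dot.
- **Pusher:** I gripped the orange bar, lifted it about 16 mm, slid the pusher 60 mm, lowered the bar and let go. In the last wrist picture the black pointer lies on the green line.
- **Release bar:** its position in all three cameras is within about 1 pixel of where it should be fully down. A bar 4 mm too high would fit the side and wrist pictures clearly worse, the scene picture only slightly.
- **Bottle and arm:** the bottle was still upright, and the gripper was clear, about 9 cm above the bar.

**Slip during the knob release:** I made a mistake in the move that let go of the knob. It asked for another 25° turn while the fingers were opening. The knob still fell back into the green click, which I measured afterwards.

**Checks that failed or disagreed:**
- The networks' estimates of the pusher pointer and green line were several millimetres apart between cameras, so I relied on the pictures and on fits to the coloured marks.
- In the check after the release, the network did not find the selector's pointer, so I measured the white pointer line directly in the picture.

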